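Seat the shaker's platform on its pins and clamp it

TASK

The ribbed platform plate of the bench shaker is lying askew, propped up on the two brass locating pins. Nudge it sideways with the fingertips, never lifting it, until both of its holes drop over the pins and it lies flat on the shaker's deck; then push the hold-down arm round until it stops over the plate's left edge. Leave the flask, beaker and stopwatch where they stand.

Things in the scene. Friction and masses are not known exactly. Their poses are not given: they have to be found in the camera images.
- shaker: Bench shaker, white housing about 205 (x) x 226 (y) mm, fixed to the bench, turned up to 0.3 rad; its dark control panel faces -x of its own frame, the robot's side. Origin on the bench top, below the place where the centre of the seated plate belongs; x towards its rear, y to its left, z up. Its flat top deck lies 78 mm above the bench.
- deck (a point): Point on the shaker's dark steel deck above the shaker's origin, same axes: here the origin of the seated plate belongs. The deck runs from x = -105 to +79 and y = -96 to +120 mm.
- pin_left (a point): Tip of the left brass locating pin, at x = -43, y = +55 mm in the shaker's frame. The pin is 10 mm thick and stands 10 mm above the deck; its upper 6 mm taper to a bullet nose 2.4 mm wide.
- pin_right (a point): Tip of the right brass locating pin, the same, at x = -43, y = -55 mm in the shaker's frame.
- plate: Loose aluminium platform plate, 110 (x) x 150 (y) x 10 mm, 0.36 to 0.6 kg, with a black ribbed mat (2.5 mm) on all but its front 40 mm. Origin at the centre of its underside, x to its rear, y to its left, z up. It starts 14 to 32 mm too near the shaker's front, up to 20 mm off sideways, turned up to 0.12 rad. Seated, its axes agree with the shaker's. It slides under a few N.
- hole_left (a point): Centre, at the plate's top face, of its left hole: round, 12 mm wide, right through, at x = -43, y = +55 mm in the plate's frame; it belongs over the left pin. At the start the plate's front part rests on the pins and its rear edge on the deck, so it slopes by 6 to 10 degrees and its front edge stands up to 18 mm above the deck.
- hole_right (a point): Centre, at the plate's top face, of its right hole: a slot 12 (x) by 16 mm (y), right through, at x = -43, y = -55 mm in the plate's frame. It belongs over the right pin.
- clamp_pivot (a point): Upright axis of the hold-down arm, on a 15 mm thick steel post on the deck at x = -25, y = +103 mm in the shaker's frame (28 mm left of the seated plate's left edge); the point lies at the arm's top face, 20 mm above the deck.
- clamp_knob (a point): Middle of the black knob that stands up from the hold-down arm, 42 mm from the pivot: 16 mm wide, from 20 to 36 mm above the deck. The arm is a flat aluminium bar 15 mm wide, from 12 to 20 mm above the deck, ending 57 mm from the pivot. It passes over the seated plate with 2 mm to spare, and runs against the plate if that is still propped up.
- clamp (a joint): Turn of the hold-down arm about its pivot, rad, counter-clockwise seen from above. At 0 it points to the shaker's front and 0.35 rad outwards (left); at 0.35 straight to the front; at 1.92 straight to the right, over the plate's left edge; it stops at 1.95. It starts between 0 and 0.25 and stays where it is left; turning takes about 1.5 N at the knob.
- flask: Conical glass flask, 67 mm wide, 135 mm high, standing right of the shaker; origin at the centre of its foot. To be left alone.
- beaker: Small glass beaker, 57 mm wide, 70 mm high, standing behind the shaker's left rear corner; origin at the centre of its foot. To be left alone.
- timer: Black digital stopwatch, 73 x 62 x 18 mm, lying left of the shaker; origin at the centre of its underside. To be left alone.

How it is judged:
By the outcome, as a careful person would: the job done as asked, in the order asked, and still so for the second after the job is handed in, with the robot touching nothing.
It also fails if it takes over 67 s, if anything falls off the work surface, if the arm or the gripper's body presses on something with over 40 N, if the wrist force passes 120 N, or if a joint passes its speed limit or range.

ROBOT

A 6-joint arm with a two-finger parallel gripper is mounted at the origin on a cart in front of the work surface, level with it; the furniture and walls round the work are solid. World frame = base frame: x ahead of the robot, y to its left, z up, the work surface at z = 0. Lengths are in mm, angles in rad, forces in N, time in s.
With the tool pointing down it reaches from about 300 to 825 mm from the base axis. Payload 5.4 kg.
Tool frame: the origin (TCP) lies on the front face of the gripper's body, between the roots of the fingers; the fingertips stand manip.tips_ahead ahead of it and the grasp point (between the pads) lies 69 mm ahead of it (manip.tips_ahead is the distance from the TCP to the fingertips, in mm); z points along the fingers, y is the line along which they close (so a half turn about z gives the same grasp; the last joint's range is limited). The gripper opens to 92 mm and grips with 3 to 60 N. Pads are 20 mm wide; open, the fingers measure 128 mm over their backs; the gripper's body (75 mm by 189 mm) begins 69 mm behind the grasp point.
Start: joints at [0.924, 0.158, 1.597, -0, 1.386, -0.21], TCP at [243.257, 520.992, 302.701] pointing down, gripper open.
Joint ranges: [-2.91, 2.91], [-0.94, 2.29], [0.18, 2.7], [-1.29, 4.43], [0.17, 2.64], [-3, 3]. Speed limits (rad/s): [2.57, 2.57, 3.14, 3.14, 3.14, 3.14].

INTERFACE

Orientations are given as a unit quaternion [w, x, y, z].
In Python, from workcell import manip gives the robot as it stands.
- The arm moves only by the tool servo_tool, never from a script. Its arguments are lists of equal length, an entry for each row: "slide": the shift along the world's x, y, z in cm, a list of three; "angular": the turn, a rotation vector about the world's x, y, z in degrees, a list of three. A call has exactly 10 rows; each row shifts and turns the commanded pose from where the row before left it; what a row does not reach is not made up. A row lasts 1/8 s, in which the tool goes at most 62.5 mm and 10.7 degrees, less where a joint would pass 70% of its speed; a pose out of reach is approached as far as the arm can. A call with a gripper value outside its range is refused whole. "jaw" is the finger opening in cm, from 0 to 9.19, set as the call begins (left out, the last holds). The fingers move at their own pace and stop on an object; "squeeze" is the grip in N (left out, the last holds). Time passes only in rows, so rows that do not move let the fingers close, or fill a call up. It gives the time, the measured TCP pose, the force, the opening and the grip force at its end, in the units of the state.
- manip.get_obs(): the state, without advancing time (a new reading comes with each control period).
- manip.grab_frame(name): name is "side" or "top"; returns (picture, depth): 480x640x3 uint8, blue, green, red; 480x640 float32, mm along the optical axis (not along the pixel's ray), 0 where there is no reading.
- manip.get_calibration(name): a dict with "fx", "fy", "cx", "cy" (pixels), "k1" (the pictures are not rectified: a ray, as slopes to the right and down, at radius r is drawn at 1 + k1 r^2 times it, then the intrinsics apply), "eye" and "attitude" of the camera in the world. Camera axes: x right, y down, z forward; pixel columns grow to the right and rows downward; lengths in mm; the calibration is good to about 2 mm. A picture is of the moment at which its call begins. get_calibration takes no time and is no camera call.
- manip.finish_job(): hands the job in; it is judged then, once.
Trained networks look in the newest picture that a camera, given by its name, has taken for a name from the list of things; names that differ only in an ending like _2 or _b are one class to them, and where a whole thing is asked for, a point or a joint stands for the part that bears it (a point fixed in the world has none). Each returns a list of dicts, best first, with "score" (0 to 1); they miss things now and then, are a little off and sometimes report something else, mostly with a low value. They report only what shows in the picture. A call takes as long as a camera call.
- manip.find_in(thing, camera): "xy" ([column, row] in pixels, amid what is visible of it).
- manip.trace(thing, camera): "mask" (480x640 bool, what is visible of it) and "xy" ([column, row] in pixels, amid what is visible of it).
- manip.landmark_of(thing, camera): "xy" ([column, row] in pixels: a listed point, or the origin of a listed thing).
The state is a dict: "t": time; "joint_positions": joint angles; "qvel": joint speeds; "tau": joint torques, N m; "ee_pos": TCP position; "tcp_rot": TCP orientation; "force": force on the tool from outside, world axes, zero at the start; "torque": the same for the moment, N m; "width": opening from 0.0 (shut) to 1.0 (fully open); "finger_force": force on a finger pad.
Only numpy, scipy, OpenCV 4.12 (cv2) and the standard library are available. Lean on these libraries where they do the work, as an engineer would, in place of code of your own. Each camera call takes 0.05 s, during which the arm holds its last target. There are 200 camera calls.

## Working session

There is one attempt and no reset: what is moved stays moved. The work goes in short steps, Python scripts to look and compute and a tool call to move; the robot and the scene stay as the last step left them, time stands still between calls to the robot, and variables do not carry over. Pictures are saved under pics/ and viewed, at most 10 in all, crops included, and the job is handed in when it is done.

Besides the shell and the picture viewer there is one more tool, called in YAML: its name, and indented under it one key for each argument. servo_tool: Moves the arm, as the interface text tells. Its arguments: {"type":"object","properties":{"slide":{"type":"array","items":{"type":"array","items":{"type":"number"}}},"angular":{"type":"array","items":{"type":"array","items":{"type":"number"}}},"jaw":{"type":"number"},"squeeze":{"type":"number"}},"required":["slide","angular"]}

```bash
ls; mkdir -p pics; cat > h.py <<'E'
import numpy as np, cv2
from scipy.spatial.transform import Rotation as R
from workcell import manip
def rot(c):
    a=np.array(c["attitude"],float)
    return a if a.shape==(3,3) else R.from_quat(np.r_[a[1:],a[0]]).as_matrix()
def ray(cam,xy):
    c=manip.get_calibration(cam)
    d=np.array([(xy[0]-c["cx"])/c["fx"],(xy[1]-c["cy"])/c["fy"]]); u=d.copy()
    for _ in range(20): u=d/(1+c["k1"]*(u@u))
    return np.array(c["eye"],float), rot(c)@np.r_[u,1]
def onz(cam,xy,z):
    e,d=ray(cam,xy); return e+d*(z-e[2])/d[2]
def ond(cam,xy,dep):
    e,d=ray(cam,xy); x,y=int(round(xy[0])),int(round(xy[1]))
    p=dep[max(y-2,0):y+3,max(x-2,0):x+3]; p=p[p>0]
    return e+d*np.median(p) if p.size else None
E
python3 - <<'E'
from h import *
print({k:v for k,v in manip.get_obs().items()}, manip.tips_ahead)
for c in("side","top"):
    im,d=manip.grab_frame(c); cv2.imwrite(f"pics/{c}0.png",im); np.save(f"{c}0.npy",d)
    print(c,manip.get_calibration(c))
    for n in["shaker","deck","pin_left","pin_right","plate","hole_left","hole_right","clamp_pivot","clamp_knob","flask","beaker","timer"]:
        r=manip.landmark_of(n,c)
        for q in r[:2]:
            p=ond(c,q["xy"],d); print(n,np.round(q["xy"],1),round(q["score"],2),None if p is None else np.round(p,1))
E
```

```text
pics
{'t': 0.0, 'joint_positions': array([ 9.23881628e-01,  1.59044276e-01,  1.59820561e+00,  2.84932709e-05,
        1.38622692e+00, -2.10118912e-01]), 'qvel': array([ 4.55739140e-04,  7.98963234e-04,  1.38549077e-05, -7.35114757e-04,
       -3.19780720e-04, -4.72363764e-04]), 'tau': array([ 6.06205540e-04, -3.85577381e+01, -3.22110844e+01,  7.01558590e-02,
        3.79627850e-02, -1.59756728e-04]), 'ee_pos': array([242.98506104, 520.62643226, 301.73479819]), 'tcp_rot': array([-4.04190008e-04,  2.16668321e-01,  9.76244821e-01, -8.51078987e-04]), 'force': array([-0.33111313, -0.63970155,  0.15890767]), 'torque': array([ 0.00335204,  0.0263646 , -0.00339173]), 'finger_force': 0.0, 'width': 0.9996865422297463} 88.1
side {'fx': 543.2896032838515, 'fy': 543.2896032838515, 'cx': 322.5441804458284, 'cy': 248.86882330455958, 'k1': 0.05526755806963707, 'eye': array([ 390.53516237, -870.25247767,  459.55437946]), 'attitude': array([-0.54210497,  0.82920421, -0.11184362,  0.07767617])}
shaker [316.4 331.4] 0.67 [ 557.3 -254.8   57.7]
deck [274.5 264.3] 0.56 [ 528.1 -111.1   97.3]
pin_left [288
[... 750 characters left out ...]
6958981,  0.70556049, -0.70263837,  0.06034054])}
pin_left [342.1 276.4] 0.73 [ 540.2 -103.4   99.6]
pin_right [399.3 278. ] 0.72 [ 537.5 -210.5   98.8]
pin_right [317.3 255.8] 0.41 [578.9 -56.7  99.9]
plate [383.3 270.4] 0.55 [ 551.9 -180.8   98. ]
hole_left [354.4 285.9] 0.59 [ 522.4 -126.2  102. ]
hole_right [407.  295.5] 0.72 [ 505.9 -227.5   78.5]
hole_right [383.6 271.5] 0.59 [ 549.7 -181.2   98.9]
clamp_pivot [318.7 256. ] 0.94 [578.3 -59.4 101.5]
clamp_pivot [276.5 274.1] 0.25 [551.5  29.5  18. ]
clamp_knob [308.1 281.3] 0.51 [529.7 -40.7 114.1]
flask [454.5 264. ] 0.7 [ 566.9 -322.8   73.1]
beaker [354.9 186.8] 0.85 [ 727.9 -130.7   50.9]
timer [276.5 274.6] 0.58 [550.5  29.5  17.8]
```

```bash
python3 - <<'E'
import cv2,numpy as np
a=cv2.imread("pics/side0.png")[190:390,200:440]; b=cv2.imread("pics/top0.png")[170:345,250:490]
cv2.imwrite("pics/s0c.png",cv2.resize(a,(720,600),interpolation=cv2.INTER_CUBIC))
cv2.imwrite("pics/t0c.png",cv2.resize(b,(800,583),interpolation=cv2.INTER_CUBIC))
E
```

```text
(no output)
```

View pics/s0c.png

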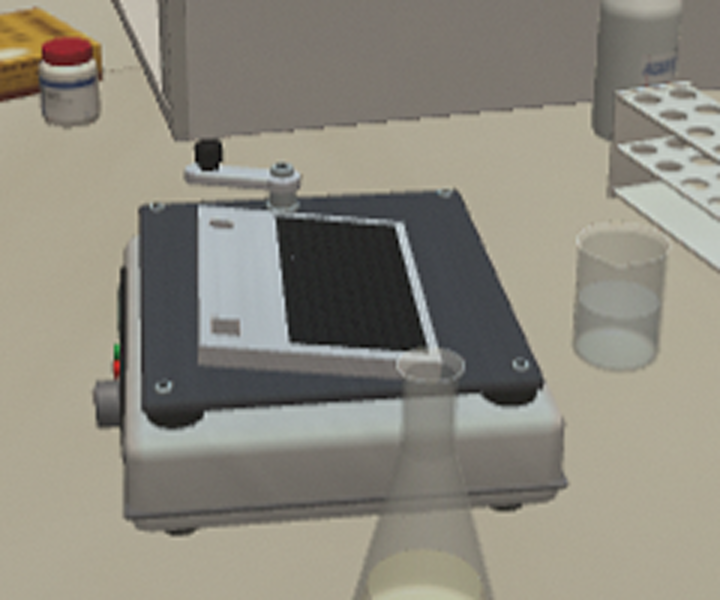

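View pics/t0c.png

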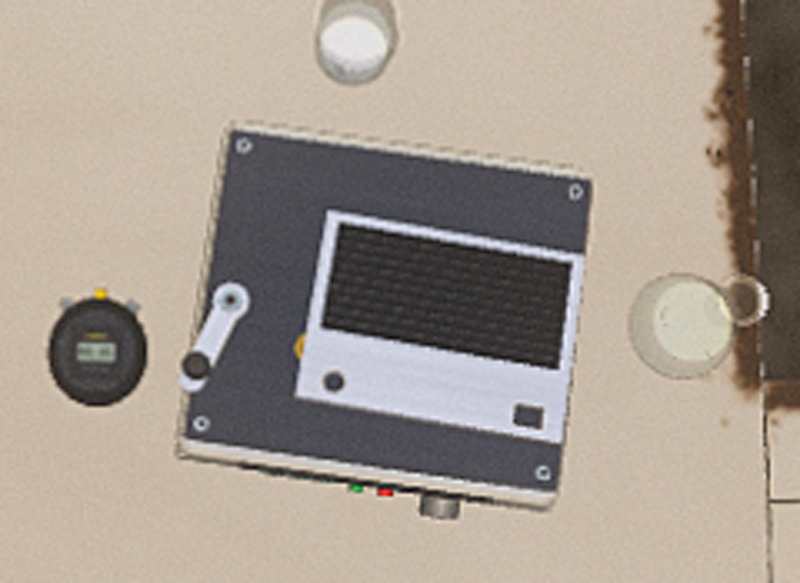

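The side view (crop offset 200,190, ×3) shows the plate propped up, and the clamp arm pointing to the front. In the top view (offset 250,170, ×3.33) the left pin peeks out at about (302,347), left of the plate. The deck screws are at (243,146), (575,191), (543,472) and (201,423), the plate corners at (296,397), (560,441), (583,255) and (328,211), and the knob at (197,365).

```bash
cat >> h.py <<'E'
def fit2(m,w):
    m=np.array(m,float);w=np.array(w,float)[:,:2]; a=m-m.mean(0); b=w-w.mean(0)
    th=np.arctan2((a[:,0]*b[:,1]-a[:,1]*b[:,0]).sum(),(a*b).sum())
    c,s=np.cos(th),np.sin(th); Rm=np.array([[c,-s],[s,c]]); t=w.mean(0)-Rm@m.mean(0)
    return th,t,Rm,np.linalg.norm(m@Rm.T+t-w,axis=1)
E
python3 - <<'E'
from h import *
d=np.load("top0.npy")
f=lambda p:(250+p[0]*.3-.35,170+p[1]*.3-.35)
S=[onz("top",f(p),79) for p in[(243,146),(575,191),(543,472),(201,423)]]
print("screws",np.round(S,1))
w=np.array(S)[:,:2]; print(np.linalg.norm(w-np.roll(w,1,0),axis=1))
a,b=184-0,216
L=np.linalg.norm(w[0]-w[1]);W=np.linalg.norm(w[1]-w[2])
m=[(-13+W/2,12+L/2),(-13+W/2,12-L/2),(-13-W/2,12-L/2),(-13-W/2,12+L/2)]
th,t,Rm,r=fit2(m,w); print("shaker yaw",th,"t",t,r)
tS=t
for n,q in dict(piv=(-25,103),pl=(-43,55),pr=(-43,-55)).items(): print(n,Rm@q+t)
print("piv seen",onz("top",f((230,299)),98),"pin seen",onz("top",f((302,347)),86))
print("knob",onz("top",f((197,364)),114))
h=np.radians(8)
# plate corners top; front top z ~ 78+15+10, rear top ~ 88
zs=[103,103,88,88]
P=[onz("top",f(p),z) for p,z in zip([(296,397),(560,441),(583,255),(328,211)],zs)]
x=55*np.cos(h)
tp,t2,R2,r=fit2([(-x,75),(-x,-75),(x,-75),(x,75)],P); print("plate yaw",tp,t2,r)
for n,q in dict(hl=(333,381),hr=(529,416)).items():
    p=onz("top",f(q),100)[:2]; print(n,p,"shaker frame",Rm.T@(p-t),)
print("corners shaker frame",np.round([(Rm.T@(np.array(p)[:2]-t)) for p in P],1), np.round([ond("top",f(q),d)[2] for q in [(306,385),(548,432),(575,262),(334,218)]],1))
for c in["flask","timer"]:
    for cam in("side","top"):
        manip.grab_frame(cam)
        for q in manip.trace(c,cam)[:1]:
            ys,xs=np.where(q["mask"]); print(c,cam,q["xy"],q["score"],xs.min(),xs.max(),ys.min(),ys.max(), onz(cam,q["xy"],0))
E
```

```text
screws [[ 665.4  -65.5   79. ]
 [ 639.  -260.4   79. ]
 [ 476.1 -237.4   79. ]
 [ 503.4  -42.7   79. ]]
[163.55968607 196.60610724 164.47470268 196.61633576]
shaker yaw -0.1382618575374489 t [ 582.19024219 -165.18039484] [0.60677306 0.20048186 0.19730447 0.36520895]
piv [571.62445816 -59.71777489]
pl [ 547.18078646 -104.77892127]
pr [ 532.02039195 -213.72919634]
piv seen [572.37695301 -59.25612654  98.        ] pin seen [ 546.47917614 -100.16166037   86.        ]
knob [534.19451008 -41.84679958 114.        ]
plate yaw -0.16894866689878985 [ 558.6028804  -179.23056972] [0.69608808 0.9737243  0.27264138 0.66428404]
hl [ 526.16443099 -117.28039659] shaker frame [-62.09282192  39.72131441]
hr [ 506.81217644 -226.65833382] shaker frame [-66.18573809 -71.27999615]
corners shaker frame [[-74.   59. ]
 [-77.8 -89.6]
 [ 30.6 -93.5]
 [ 35.5  55.5]] [100.8 102.5  90.2  89.1]
flask side [346.1, 378.4] 0.92 315 366 306 419 [ 589.6658591  -291.39963062    0.        ]
flask top [457.9, 260.1] 0.95 439 479 252 283 [ 583.64502733 -349.69853233    0.        ]
timer top [277.6, 274.7] 0.77 265 293 258 290 [551.96404781  29.40109618   0.        ]
```

servo_tool:
  slide:
    - [1.52, -3.98, 0]
    - [1.52, -3.98, 0]
    - [1.52, -3.98, 0]
    - [1.52, -3.98, 0]
    - [1.52, -3.98, 0]
    - [1.52, -3.98, 0]
    - [1.52, -3.98, 0]
    - [1.52, -3.98, 0]
    - [1.52, -3.98, 0]
    - [1.52, -3.98, 0]
  angular:
    - [0, 0, -3.65]
    - [0, 0, -3.65]
    - [0, 0, -3.65]
    - [0, 0, -3.65]
    - [0, 0, -3.65]
    - [0, 0, -3.65]
    - [0, 0, -3.65]
    - [0, 0, -3.65]
    - [0, 0, -3.65]
    - [0, 0, -3.65]
  jaw: 5

```text
t: 2.95
ee_pos: [395.6, 121.7, 302.9]
tcp_rot: [0.0, 0.512, 0.859, 0.0]
force: [0.6, 1.1, 0.3]
width: 0.544
finger_force: 0.0
```

servo_tool:
  slide:
    - [1.52, -3.98, 0]
    - [1.52, -3.98, 0]
    - [1.52, -3.98, 0]
    - [1.52, -3.98, 0]
    - [1.52, -3.98, 0]
    - [1.52, -3.98, 0]
    - [1.52, -3.98, 0]
    - [1.52, -3.98, 0]
    - [1.52, -3.98, 0]
    - [1.52, -3.98, 0]
  angular:
    - [0, 0, -3.65]
    - [0, 0, -3.65]
    - [0, 0, -3.65]
    - [0, 0, -3.65]
    - [0, 0, -3.65]
    - [0, 0, -3.65]
    - [0, 0, -3.65]
    - [0, 0, -3.65]
    - [0, 0, -3.65]
    - [0, 0, -3.65]

```text
t: 4.2
ee_pos: [547.7, -276.4, 302.7]
tcp_rot: [0.0, 0.756, 0.655, 0.0]
force: [-0.3, 0.7, 0.4]
width: 0.545
finger_force: 0.0
```

servo_tool:
  slide:
    - [0, 0, -3.5]
    - [0, 0, -3.5]
    - [0, 0, -3.0]
    - [0, 0, -2.0]
    - [0, 0, -1.0]
    - [0, 0, 0]
    - [0.05, 0.4, 0]
    - [0.05, 0.4, 0]
    - [0.03, 0.2, 0]
    - [0.03, 0.2, 0]
  angular:
    - [0, 0, 0]
    - [0, 0, 0]
    - [0, 0, 0]
    - [0, 0, 0]
    - [0, 0, 0]
    - [0, 0, 0]
    - [0, 0, 0]
    - [0, 0, 0]
    - [0, 0, 0]
    - [0, 0, 0.3]

```text
t: 5.45
ee_pos: [549.0, -263.0, 173.0]
tcp_rot: [0.0, 0.753, 0.658, -0.0]
force: [-0.0, -2.7, 0.5]
width: 0.541
finger_force: 1.5
```

```bash
python3 - <<'E'
from h import *
o=manip.get_obs(); print(o["ee_pos"],o["force"])
for c,(y0,y1,x0,x1) in dict(side=(190,390,200,440),top=(170,345,250,490)).items():
    im,d=manip.grab_frame(c); cv2.imwrite(f"pics/{c}1.png",cv2.resize(im[y0:y1,x0:x1],None,fx=2,fy=2,interpolation=cv2.INTER_CUBIC))
a=cv2.imread("pics/side1.png");b=cv2.imread("pics/top1.png");cv2.imwrite("pics/v1.png",np.vstack([a,b])[:, :][0:750] if 0 else cv2.resize(np.hstack([a[:350],b]),(800,292)))
E
```

```text
[ 549.01692363 -262.95436225  173.03857836] [-0.01312686 -2.71068197  0.5297892 ]
```

View pics/v1.png

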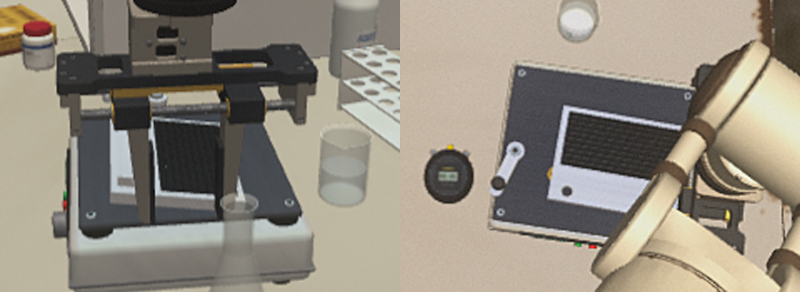

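The pictures show both fingers standing against the plate's right edge, clear of the flask, with first contact at 2.7 N. I'll push 16 mm along the shaker's +y.

servo_tool:
  slide:
    - [0.03, 0.2, 0]
    - [0.03, 0.2, 0]
    - [0.03, 0.2, 0]
    - [0.03, 0.2, 0]
    - [0.03, 0.2, 0]
    - [0.03, 0.2, 0]
    - [0.03, 0.2, 0]
    - [0.01, 0.1, 0]
    - [0.01, 0.1, 0]
    - [0, 0, 0]
  angular:
    - [0, 0, 0]
    - [0, 0, 0]
    - [0, 0, 0]
    - [0, 0, 0]
    - [0, 0, 0]
    - [0, 0, 0]
    - [0, 0, 0]
    - [0, 0, 0]
    - [0, 0, 0]
    - [0, 0, 0]

```text
t: 6.8
ee_pos: [551.2, -247.0, 172.9]
tcp_rot: [0.0, 0.753, 0.658, 0.0]
force: [0.6, -4.3, 2.2]
width: 0.541
finger_force: 2.0
```

servo_tool:
  slide:
    - [-0.1, -0.5, 0]
    - [-0.1, -1.0, 0]
    - [0, 0, 3]
    - [0, 0, 5]
    - [-0.9, 1.4, 0]
    - [-0.9, 1.4, 0]
    - [-0.9, 1.4, 0]
    - [-0.9, 1.4, 0]
    - [-0.9, 1.4, 0]
    - [-0.9, 1.4, 0]
  angular:
    - [0, 0, 0]
    - [0, 0, 0]
    - [0, 0, 0]
    - [0, 0, 0]
    - [0, 0, -10]
    - [0, 0, -10]
    - [0, 0, -10]
    - [0, 0, -10]
    - [0, 0, -10]
    - [0, 0, -10]
  jaw: 9

```text
t: 8.05
ee_pos: [494.5, -177.6, 252.1]
tcp_rot: [-0.001, 0.982, 0.19, -0.0]
force: [0.0, 0.2, -1.1]
width: 0.98
finger_force: 0.0
```

servo_tool:
  slide:
    - [-0.7, 1.3, 0]
    - [-0.4, 1.3, 0]
    - [0, 0.2, 0]
    - [0, 0, 0]
    - [0, 0, 0]
    - [0, 0, 0]
    - [0, 0, 0]
    - [0, 0, 0]
    - [0, 0, 0]
    - [0, 0, 0]
  angular:
    - [0, 0, -10]
    - [0, 0, -10]
    - [0, 0, -9.7]
    - [0, 0, 0]
    - [0, 0, 0]
    - [0, 0, 0]
    - [0, 0, 0]
    - [0, 0, 0]
    - [0, 0, 0]
    - [0, 0, 0]

```text
t: 9.3
ee_pos: [484.2, -150.0, 252.7]
tcp_rot: [-0.0, 0.998, -0.065, -0.0]
force: [-1.0, 1.2, 0.0]
width: 0.978
finger_force: 0.0
```

```bash
python3 - <<'E'
from h import *
for c,(y0,y1,x0,x1) in dict(side=(190,390,200,440),top=(170,345,250,490)).items():
    im,d=manip.grab_frame(c); cv2.imwrite(f"pics/{c}2.png",cv2.resize(im[y0:y1,x0:x1],None,fx=1.66,fy=1.66,interpolation=cv2.INTER_CUBIC))
    for n in["hole_left","hole_right"]:
        for q in manip.landmark_of(n,c)[:1]:
            p=onz(c,q["xy"],100)[:2]-[582.2,-165.2]; C,s=np.cos(-.138),np.sin(-.138)
            print(c,n,q["xy"],q["score"],np.array([[C,s],[-s,C]])@p)
a=cv2.imread("pics/side2.png");b=cv2.imread("pics/top2.png");cv2.imwrite("pics/v2.png",np.hstack([a[:b.shape[0]],b]))
E
```

```text
side hole_left [270.1, 258.6] 0.94 [-67.02266144  62.39921037]
side hole_right [274.5, 292.2] 0.93 [-66.20912309 -51.02217566]
top hole_left [320.7, 256.5] 0.24 [-18.65371036 100.45539473]
```

View pics/v2.png

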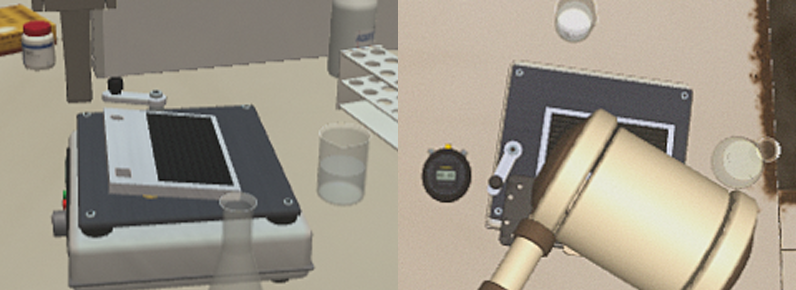

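servo_tool:
  slide:
    - [0, 0, -3]
    - [0, 0, -3]
    - [0, 0, -1.5]
    - [0, 0, -0.6]
    - [0, 0, 0]
    - [0.4, -0.05, 0]
    - [0.4, -0.05, 0]
    - [0.3, -0.05, 0]
    - [0.2, -0.03, 0]
    - [0.2, -0.03, 0]
  angular:
    - [0, 0, -0.4]
    - [0, 0, 0]
    - [0, 0, 0]
    - [0, 0, 0]
    - [0, 0, 0]
    - [0, 0, 0]
    - [0, 0, 0]
    - [0, 0, 0]
    - [0, 0, 0]
    - [0, 0, 0]

```text
t: 10.85
ee_pos: [498.9, -152.0, 171.5]
tcp_rot: [-0.0, 0.998, -0.068, -0.001]
force: [-3.9, 0.6, 1.6]
width: 0.978
finger_force: 1.8
```

servo_tool:
  slide:
    - [0.2, -0.03, 0]
    - [0.2, -0.03, 0]
    - [0.2, -0.03, 0]
    - [0.2, -0.03, 0]
    - [0.2, -0.03, 0]
    - [0.2, -0.03, 0]
    - [0.1, -0.01, 0]
    - [0.1, -0.01, 0]
    - [0.1, -0.01, 0]
    - [0, 0, 0]
  angular:
    - [0, 0, 0]
    - [0, 0, 0]
    - [0, 0, 0]
    - [0, 0, 0]
    - [0, 0, 0]
    - [0, 0, 0]
    - [0, 0, 0]
    - [0, 0, 0]
    - [0, 0, 0]
    - [0, 0, 0]

```text
t: 12.1
ee_pos: [514.3, -154.2, 171.8]
tcp_rot: [0.0, 0.998, -0.068, 0.0]
force: [-1.2, 1.0, -1.3]
width: 0.977
finger_force: 0.6
```

```bash
python3 - <<'E'
from h import *
im,d=manip.grab_frame("side"); cv2.imwrite("pics/s3.png",cv2.resize(im[210:350,210:390],None,fx=4,fy=4,interpolation=cv2.INTER_CUBIC))
E
```

```text
(no output)
```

View pics/s3.png

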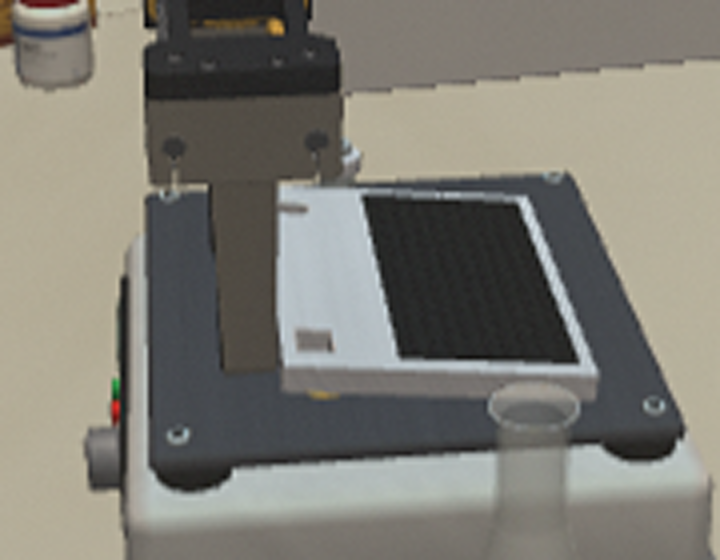

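The plate is still propped: the right pin's brass shows under its edge at (322,393), just behind the slot at (313,340). About 4 mm to go.

servo_tool:
  slide:
    - [0.1, -0.01, 0]
    - [0.05, -0.01, 0]
    - [0.05, -0.01, 0]
    - [0.05, -0.01, 0]
    - [0.05, 0, 0]
    - [0.05, -0.01, 0]
    - [0, 0, 0]
    - [0, 0, 0]
    - [0, 0, 0]
    - [0, 0, 0]
  angular:
    - [0, 0, 0]
    - [0, 0, 0]
    - [0, 0, 0]
    - [0, 0, 0]
    - [0, 0, 0]
    - [0, 0, 0]
    - [0, 0, 0]
    - [0, 0, 0]
    - [0, 0, 0]
    - [0, 0, 0]

```text
t: 13.4
ee_pos: [517.7, -154.7, 171.8]
tcp_rot: [0.0, 0.998, -0.068, 0.0]
force: [-0.4, 0.4, -1.4]
width: 0.98
finger_force: 0.5
```

```bash
python3 - <<'E'
from h import *
im,d=manip.grab_frame("side"); cv2.imwrite("pics/s4.png",cv2.resize(im[210:350,210:390],None,fx=4,fy=4,interpolation=cv2.INTER_CUBIC))
E
```

```text
(no output)
```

View pics/s4.png

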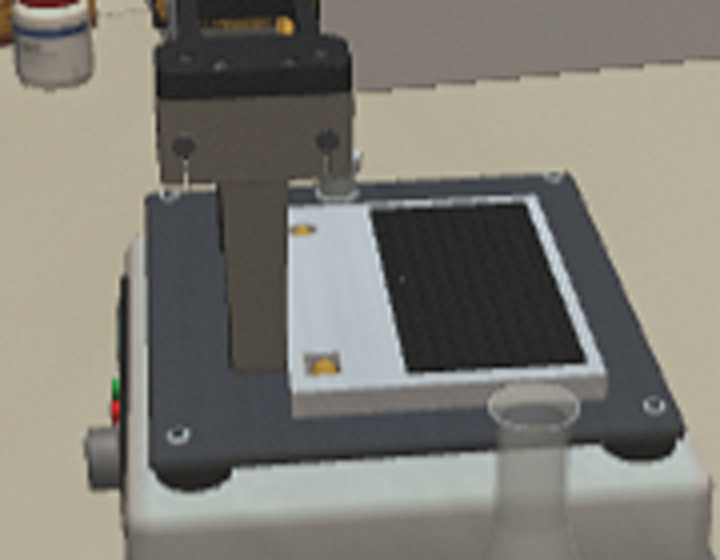

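Both pins now show brass in their holes, at (303,230) and (322,365), and the plate looks flat. I'll back off, then go above the knob.

servo_tool:
  slide:
    - [-0.3, 0.04, 0]
    - [-0.8, 0.11, 0]
    - [0, 0, 4]
    - [0, 0, 4]
    - [0.9, 3.7, 0]
    - [0.9, 3.7, 0]
    - [0.95, 3.75, 0]
    - [0, 0, 0]
    - [0, 0, 0]
    - [0, 0, 0]
  angular:
    - [0, 0, 0]
    - [0, 0, 0]
    - [0, 0, 0]
    - [0, 0, 0]
    - [0, 0, -5.7]
    - [0, 0, -5.7]
    - [0, 0, -5.8]
    - [0, 0, 0]
    - [0, 0, 0]
    - [0, 0, 0]
  jaw: 2.6

```text
t: 14.7
ee_pos: [534.0, -42.7, 251.7]
tcp_rot: [0.0, 0.976, -0.217, 0.0]
force: [-0.7, -0.4, -0.9]
width: 0.281
finger_force: 0.0
```

```bash
python3 - <<'E'
from h import *
C,s=np.cos(-.138),np.sin(-.138);Rm=np.array([[C,-s],[s,C]]);t=np.array([582.2,-165.2])
c=manip.get_calibration("side")
im,d=manip.grab_frame("side"); cv2.imwrite("pics/s5.png",cv2.resize(im[190:340,210:400],None,fx=4,fy=4,interpolation=cv2.INTER_CUBIC))
def px(p):
    q=rot(c).T@(np.array(p)-c["eye"]); u=q[:2]/q[2]; u=u*(1+c["k1"]*(u@u)); return (c["fx"]*u[0]+c["cx"],c["fy"]*u[1]+c["cy"]), 
for n,q,z in [("fl",(-50,70),88),("fr",(-50,-70),88),("fm",(-35,0),88),("mat",(0,0),90.5),("matr",(40,40),90.5),("matr2",(40,-40),90.5),("deck",(-80,-60),78),("deck",(65,0),78)]:
    w=np.r_[Rm@q+t,z]; print(n,np.round(ond("side",px(w)[0],d)-w,1))
for n in("clamp_knob","clamp_pivot"):
    for q in manip.landmark_of(n,"side")[:1]: print(n,q["score"],q["xy"],onz("side",q["xy"],106 if "knob" in n else 98))
E
```

```text
fl [-0.3 -1.4  0.6]
fr [-0.1 -0.4  0.2]
fm [-0.  -0.1  0. ]
mat [ 0.3  1.2 -0.6]
matr [ 0.5  1.7 -0.8]
matr2 [ 0.6  1.7 -1. ]
deck [-0.  -0.3  0.2]
deck [ 0.5  1.4 -0.7]
clamp_knob 0.84 [268.7, 242.1] [532.09867586 -41.36623661 106.        ]
clamp_pivot 0.85 [291.8, 248.3] [567.58807762 -58.45717659  98.        ]
```

View pics/s5.png

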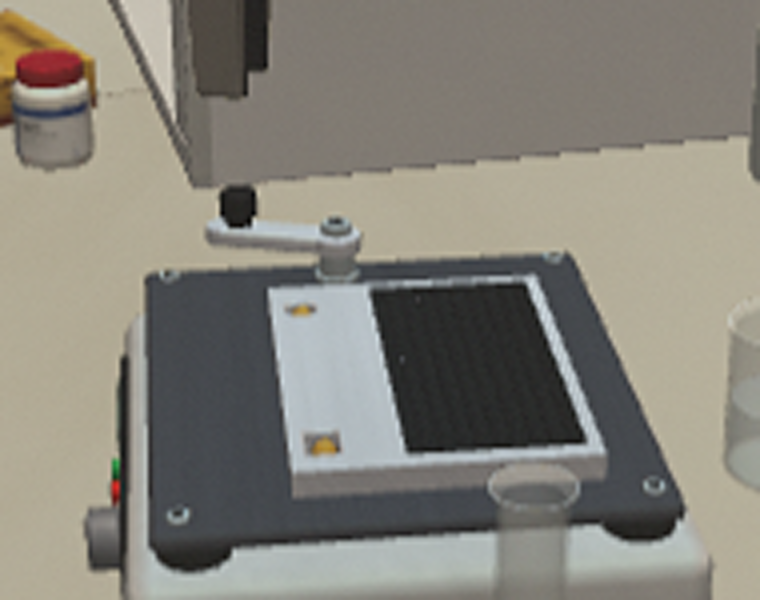

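The plate is flat: depth agrees with the seated heights to within 1 mm, and both pins are in their holes. Next I'll lower over the knob and work out the arc.

servo_tool:
  slide:
    - [0, 0, -2]
    - [0, 0, -2]
    - [0, 0, -1.2]
    - [0, 0, -0.6]
    - [0, 0, -0.4]
    - [0, 0, 0]
    - [0, 0, 0]
    - [0, 0, 0]
    - [0, 0, 0]
    - [0, 0, 0]
  angular:
    - [0, 0, 0]
    - [0, 0, 0]
    - [0, 0, 0]
    - [0, 0, 0]
    - [0, 0, 0]
    - [0, 0, 0]
    - [0, 0, 0]
    - [0, 0, 0]
    - [0, 0, 0]
    - [0, 0, 0]

```text
t: 16.1
ee_pos: [534.2, -41.7, 189.8]
tcp_rot: [0.0, 0.976, -0.217, 0.0]
force: [-0.5, 1.1, 0.8]
width: 0.287
finger_force: 0.0
```

```bash
python3 - <<'E'
from h import *
o=manip.get_obs();p=np.array([571.8,-59.6]);e=o["ee_pos"][:2]
print(o["ee_pos"],o["force"])
ph=np.radians(155+5.8*np.arange(21)); q=p+42*np.c_[np.cos(ph),np.sin(ph)]; q[0]=e
print(np.round(np.diff(q,axis=0)/10,2).tolist())
E
```

```text
[534.19309693 -41.71674581 189.77144564] [-0.46747159  1.11835901  0.84062982]
[[-0.21, -0.41], [-0.12, -0.41], [-0.08, -0.42], [-0.03, -0.42], [0.01, -0.42], [0.05, -0.42], [0.09, -0.41], [0.13, -0.4], [0.17, -0.39], [0.21, -0.37], [0.25, -0.34], [0.28, -0.32], [0.31, -0.29], [0.34, -0.25], [0.36, -0.22], [0.38, -0.18], [0.4, -0.14], [0.41, -0.1], [0.42, -0.06], [0.42, -0.01]]
```

servo_tool:
  slide:
    - [-0.21, -0.41, 0]
    - [-0.12, -0.41, 0]
    - [-0.08, -0.42, 0]
    - [-0.03, -0.42, 0]
    - [0.01, -0.42, 0]
    - [0.05, -0.42, 0]
    - [0.09, -0.41, 0]
    - [0.13, -0.4, 0]
    - [0.17, -0.39, 0]
    - [0.21, -0.37, 0]
  angular:
    - [0, 0, 5.8]
    - [0, 0, 5.8]
    - [0, 0, 5.8]
    - [0, 0, 5.8]
    - [0, 0, 5.8]
    - [0, 0, 5.8]
    - [0, 0, 5.8]
    - [0, 0, 5.8]
    - [0, 0, 5.8]
    - [0, 0, 5.8]

```text
t: 17.35
ee_pos: [536.4, -82.2, 189.7]
tcp_rot: [-0.0, 0.958, 0.285, 0.0]
force: [0.8, 1.0, 0.7]
width: 0.286
finger_force: 0.6
```

Only light forces so far, so I'll do the next eight rows and then check.

servo_tool:
  slide:
    - [0.25, -0.34, 0]
    - [0.28, -0.32, 0]
    - [0.31, -0.29, 0]
    - [0.34, -0.25, 0]
    - [0.36, -0.22, 0]
    - [0.38, -0.18, 0]
    - [0.4, -0.14, 0]
    - [0.41, -0.1, 0]
    - [0, 0, 0]
    - [0, 0, 0]
  angular:
    - [0, 0, 5.8]
    - [0, 0, 5.8]
    - [0, 0, 5.8]
    - [0, 0, 5.8]
    - [0, 0, 5.8]
    - [0, 0, 5.8]
    - [0, 0, 5.8]
    - [0, 0, 5.8]
    - [0, 0, 0]
    - [0, 0, 0]

```text
t: 18.6
ee_pos: [563.6, -100.8, 189.7]
tcp_rot: [0.0, 0.77, 0.638, -0.0]
force: [0.2, 0.2, 0.4]
width: 0.279
finger_force: 0.0
```

servo_tool:
  slide:
    - [0.2, -0.03, 0]
    - [0.1, -0.01, 0]
    - [0.1, -0.01, 0]
    - [0.1, 0, 0]
    - [0.1, 0, 0]
    - [0.1, 0, 0]
    - [0, 0, 0]
    - [0, 0, 0]
    - [0, 0, 0]
    - [0, 0, 0]
  angular:
    - [0, 0, 3]
    - [0, 0, 1.5]
    - [0, 0, 1.5]
    - [0, 0, 1]
    - [0, 0, 1]
    - [0, 0, 1]
    - [0, 0, 0]
    - [0, 0, 0]
    - [0, 0, 0]
    - [0, 0, 0]

```text
t: 19.85
ee_pos: [570.7, -101.3, 189.7]
tcp_rot: [0.0, 0.717, 0.697, 0.0]
force: [-1.1, -0.9, -0.5]
width: 0.283
finger_force: 0.5
```

servo_tool:
  slide:
    - [0.1, 0, 0]
    - [0.1, 0, 0]
    - [0.1, 0, 0]
    - [0.1, 0, 0]
    - [0, 0, 0]
    - [0, 0, 0]
    - [0, 0, 0]
    - [0, 0, 0]
    - [0, 0, 0]
    - [0, 0, 0]
  angular:
    - [0, 0, 1]
    - [0, 0, 1]
    - [0, 0, 0]
    - [0, 0, 0]
    - [0, 0, 0]
    - [0, 0, 0]
    - [0, 0, 0]
    - [0, 0, 0]
    - [0, 0, 0]
    - [0, 0, 0]

```text
t: 21.1
ee_pos: [573.7, -101.4, 189.5]
tcp_rot: [-0.001, 0.705, 0.709, -0.001]
force: [-6.7, -2.2, 2.6]
width: 0.285
finger_force: 3.0
```

The force has risen to about 7 N, so the arm is at its stop. I'll ease off, lift and look.

servo_tool:
  slide:
    - [-0.3, 0, 0]
    - [-0.2, 0, 0]
    - [0, 0, 2]
    - [0, 0, 5]
    - [-2, 4, 4]
    - [-2, 5, 3]
    - [-2, 5, 0]
    - [-2, 5, 0]
    - [-2, 5, 0]
    - [0, 0, 0]
  angular:
    - [0, 0, 0]
    - [0, 0, 0]
    - [0, 0, 0]
    - [0, 0, 0]
    - [0, 0, 0]
    - [0, 0, 0]
    - [0, 0, 0]
    - [0, 0, 0]
    - [0, 0, 0]
    - [0, 0, 0]

```text
t: 22.35
ee_pos: [468.5, 141.5, 330.0]
tcp_rot: [-0.0, 0.703, 0.711, 0.001]
force: [-0.1, -0.1, -0.4]
width: 0.283
finger_force: 0.0
```

```bash
python3 - <<'E'
from h import *
for c,(y0,y1,x0,x1) in dict(side=(190,390,200,440),top=(170,345,250,490)).items():
    im,d=manip.grab_frame(c); cv2.imwrite(f"pics/{c}6.png",cv2.resize(im[y0:y1,x0:x1],None,fx=1.66,fy=1.66,interpolation=cv2.INTER_CUBIC))
    r={n:manip.landmark_of(n,c)[:1] for n in("clamp_knob","clamp_pivot")}
    try:
        k=onz(c,r["clamp_knob"][0]["xy"],106);p=onz(c,r["clamp_pivot"][0]["xy"],98);v=k-p
        print(c,k,p,np.linalg.norm(v),"joint",(np.arctan2(v[1],v[0])+.138+np.pi/2)+1.92)
    except Exception as e: print(c,e)
a=cv2.imread("pics/side6.png");b=cv2.imread("pics/top6.png");cv2.imwrite("pics/v6.png",np.hstack([a[:b.shape[0]],b]))
E
```

```text
side [564.43619657 -97.66379688 106.        ] [565.55125147 -69.00870643  98.        ] 29.771757689616596 joint 2.0191066451285358
top [ 564.11948476 -103.65619951  106.        ] [575.68723354 -55.92638634  98.        ] 49.758897467709446 joint 1.8202257143290121
```

View pics/v6.png

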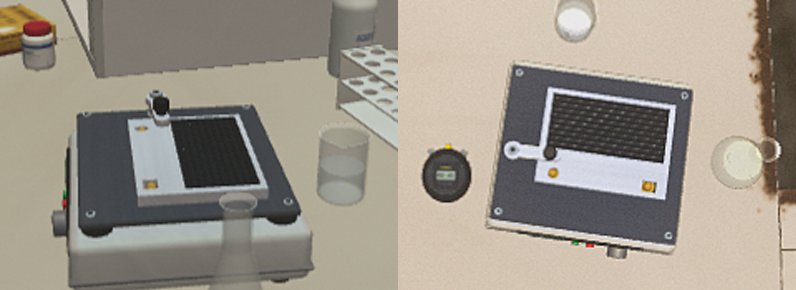

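```bash
python3 - <<'E'
from h import *
im,d=manip.grab_frame("top")
c=manip.get_calibration("top")
def px(p):
    q=rot(c).T@(np.array(p)-c["eye"]); u=q[:2]/q[2]; u=u*(1+c["k1"]*(u@u)); return np.array([c["fx"]*u[0]+c["cx"],c["fy"]*u[1]+c["cy"]])
for j in(1.8,1.87,1.92,1.95):
    a=j-1.92-.138-np.pi/2; print(j,px([572+42*np.cos(a),-59.5+42*np.sin(a),114]))
print("piv",px([572,-59.5,98]))
x0,y0=310,250; cr=im[y0:278,x0:356]; cv2.imwrite("pics/k.png",cv2.resize(cr,None,fx=16,fy=16,interpolation=cv2.INTER_CUBIC))
E
```

```text
1.8 [340.46623975 264.31688924]
1.87 [340.81888754 262.77394925]
1.92 [341.00362177 261.65952002]
1.95 [341.08739532 260.98728006]
piv [318.77768174 259.54914199]
```

View pics/k.png

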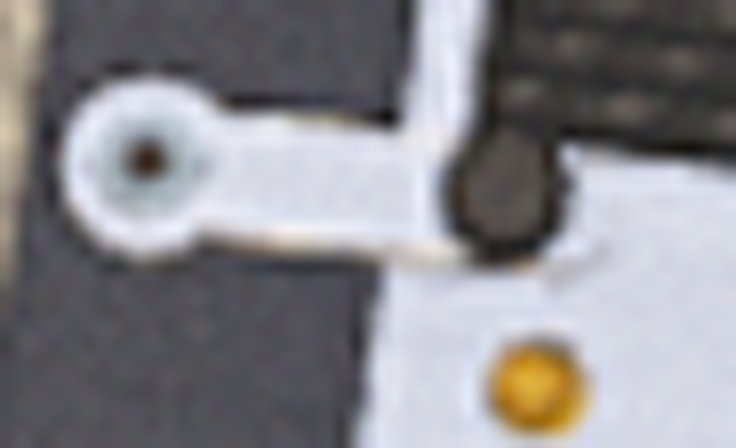

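The knob top is at pixel (341.3,261.4), which puts the joint at about 1.93, against its stop. The plate is seated, so I'm handing in.

```bash
python3 -c "
from workcell import manip
print(manip.finish_job())"
```

```text
the job is handed in; nothing more can be done
None
```

The plate lies flat on the deck with both holes over the pins, the hold-down arm is at its stop over the plate's left edge (joint about 1.93 rad), nothing else was touched, and the job was handed in at about 22 s.

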